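# Close up the bottle carrier

## Task

Make the bottle carrier ready to be carried off: push the row of three blue-capped bottles together into the lane until they stand packed, upright and fully home against its back wall, then swing the hinged steel bar towards the open end until it rides over the yellow nose and drops into its catch, which can be clamped nearer or farther along its rail. Push with the fingers rather than gripping; the bottles are glass and the catch is light, so go gently and stop when you feel each come up solid, and leave the flask, tape roll and petri dish beside the carrier where they are.

Things in the scene. Friction and masses are not known exactly. Their poses are not given: they have to be found in the camera images.
- carrier: White and grey one-lane bottle carrier, fixed. Origin at the underside on the lane's centre line; x along the lane to its closed end, y left (seen from the open end), z up. Foot plate x -162..100, y -50..50 mm, top (lane floor) z 5 mm. Side walls 62 mm apart inside, 5 thick, x -76..94, top z 50. Back wall: inner face x 87, top z 60. In front of x -76 the floor is an apron without walls.
- lane_end (a point): Foot of the back wall's inner face, on the lane's centre line at floor height, at x 87, y 0 mm of the carrier; axes as the carrier's. With the row home the bottles' axes are at x = -28, -83 and -138 mm in this frame (a little nearer if they stand zigzag).
- bottle_back: Clear glass bottle with a blue screw cap, 104 mm tall, body radius 27.7 mm up to a height of 64 mm, cap radius 19.5 mm, about 0.15 kg; stands in the lane, nearest the back wall. Origin at the centre of its underside, z up.
- bottle_mid: The same kind of bottle, the middle one of the row; there are gaps between the bottles at the start.
- bottle_front: The same kind of bottle, the foremost of the row, standing on the apron in front of the lane's mouth. Pushing it drives the other two ahead of it. Sliding the whole row takes about 2 to 5 N; it comes up solid against the back wall.
- gate (a joint): Angle a of the steel bar about its upright post, rad; the bar points along (-sin a, cos a) in the carrier's x, y. 0: straight across the lane's mouth; grows as it opens; 1.57: points straight out of the mouth (-x); 2.7: open stop. It stays where it is left (friction about 0.5 N at the sleeve). Depending on how the catch is set, the caught bar rests at -0.03 to 0.29 rad.
- gate_lift (a joint): Height of the bar above its lowest position, m (0 to 0.018). A light spring and the bar's weight (3 to 4 N in all) hold it down. The bar rises by itself, about 12 mm, as it is pushed up the catch's slope, and drops back to 0 behind the nose. It is caught when this is 0 and the angle below 0.31 rad.
- gate_pivot (a point): On the axis of the bar's hinge post, 34 mm above the worktop (the height of the low bar's centre line), at x -91, y -45 mm of the carrier, at the right of the lane's mouth; axes as the carrier's. The post is 18 mm across, its top 70 mm above the worktop.
- bar_end (a point): Free end of the bar, on its centre line, 137 mm from the post's axis. The bar is round, 12 mm thick, polished steel, with a black sleeve, 16 mm thick, that turns freely about the bar, 48 to 84 mm from the post's axis: push there. At angle 0 the sleeve's inner side is 4 mm in front of the bottle row when that is home.
- catch_rail (a point): Fixed point at x -91, y 55, z 34 mm of the carrier. The catch (black block, 26 mm wide, with yellow slope) is clamped so that its notch lies 0 to 25 mm nearer the open end than this: not reported, feel it. Slope: from 52 mm before the notch (z 26) up at 20 degrees to a nose 13 mm before it (z 40); post behind it, z 48. The slope takes 3 to 8 N at the sleeve; it slackens, then comes up solid.
- flask: Conical flask with a pale stopper, 63 mm wide, 141 mm tall, to the right of the carrier; not to be disturbed. Origin at the centre of its underside.
- tape: Roll of tan tape, 104 mm across, 25 mm high, to the left of the carrier; not to be disturbed. Origin at the centre of its underside.
- petri: Petri dish, 92 mm across, 16 mm high, to the left of the carrier's apron; not to be disturbed. Origin at the centre of its underside.

How it is judged (in metres and radians):
On the way, in this order (a step that is already met when the one before it is completed fails the run):
1. the three bottles stand packed and home against the back wall, with the bar still open (x of bottle_back in the frame of lane_end above -0.0307 m and x of bottle_mid in the frame of lane_end above -0.0861 m and x of bottle_front in the frame of lane_end above -0.142 m and angle between each of bottle_back, bottle_mid, bottle_front's own z axis and vertical below 0.12 rad and value of joint gate above 0.5 rad), for 0.2 s.
2. the bar is shut and has dropped into its catch (value of joint gate below 0.31 rad and value of joint gate_lift below 0.003 m), for 0.2 s.
At the end, for the whole second after the job is handed in: All three bottles stand upright (within 7 degrees) at rest in the lane, back and middle within 3 mm and front within 3.5 mm of fully home against the back wall; the bar is behind the catch's nose (angle under 0.31 rad), dropped into the notch (lift under 3 mm) and still (all of step 2 and x of bottle_back in the frame of lane_end above -0.0307 m and x of bottle_mid in the frame of lane_end above -0.0861 m and x of bottle_front in the frame of lane_end above -0.142 m and angle between each of bottle_back, bottle_mid, bottle_front's own z axis and vertical below 0.12 rad and y of bottle_back in the frame of lane_end between -0.008 and 0.008 m and y of bottle_mid in the frame of lane_end between -0.008 and 0.008 m and y of bottle_front in the frame of lane_end between -0.008 and 0.008 m and velocity of joint gate below 0.05 rad/s and linear speed of each of bottle_back, bottle_mid, bottle_front below 0.02 m/s); the robot touches nothing.
It fails at once if the flask, tape roll or petri dish is moved by more than 20 mm or tipped (distance of any of flask, tape, petri from where it was at the start of the episode above 0.02 m or angle between any of flask, tape, petri's own z axis and vertical above 0.25 rad).
It fails at once if a bottle is tipped by more than 20 degrees (angle between any of bottle_back, bottle_mid, bottle_front's own z axis and vertical above 0.35 rad).
It fails at once if a bottle is pushed or squeezed with more than 30 N (contact force between any of bottle_back, bottle_mid, bottle_front and the fingers above 30 N).
It fails at once if the bar or the carrier is pushed with more than 30 N (contact force between carrier and the fingers above 30 N).
It also fails if it takes over 59 s, if anything falls off the work surface, if the arm or the gripper's body presses on something with over 40 N, if the wrist force passes 120 N, or if a joint passes its speed limit or range.

## Robot

A 6-joint arm with a two-finger parallel gripper is mounted at the origin on a cart in front of the work surface, level with it; the furniture and walls round the work are solid. World frame = base frame: x ahead of the robot, y to its left, z up, the work surface at z = 0. Lengths are in m, angles in degrees, forces in N, time in s.
With the tool pointing down it reaches from about 0.4 to 0.825 m from the base axis. Payload 7 kg.
Tool frame: the origin (TCP) lies at the very end of the fingers, on their centre line; the grasp point (between the pads) lies 19 mm behind it (r.hold_point_z is the distance from the TCP to the grasp point, in m); z points along the fingers, y is the line along which they close (so a half turn about z gives the same grasp; the last joint's range is limited). The gripper opens to 88 mm and grips with 3 to 60 N. Pads are 19 mm wide; open, the fingers measure 130 mm over their backs; the gripper's body (78 mm by 193 mm) begins 47 mm behind the grasp point.
Start: joints at [-52.649, 20.546, 0.682, 0, -70.136, -16.507], TCP at [0.24, -0.631, 0.227] pointing down, gripper open.
Joint ranges: [-176.03, 176.03], [-82.01, 121.73], [-58.28, 71.71], [-173.87, 95.51], [-174.79, -0.11], [-173.66, 173.66]. Speed limits (degrees/s): [136.94, 136.94, 172.46, 180, 180, 180].

## Interface

Orientations are given as [roll, pitch, yaw] about the fixed x, y, z axes, in that order (R = Rz(yaw) Ry(pitch) Rx(roll)).
In Python, from plant import telemetry, vision, workorder, r gives the robot as it stands.
- The arm moves only by the tool move_arm, never from a script. Its argument "plan" is a list of rows, each a list of 7 numbers: the opening, from -1 (shut) to 1 (fully open), so that 0 is half open, then the shift along the world's x, y, z in m, then the turn, a rotation vector about the world's x, y, z in degrees. In form: [[fingers, dx, dy, dz, ax, ay, az], ...]. A call has 1 to 20 rows; each row shifts and turns the commanded pose from where the row before left it; what a row does not reach is not made up. A row lasts 1/8 s, in which the tool goes at most 62.5 mm and 10.7 degrees, less where a joint would pass 70% of its speed; a pose out of reach is approached as far as the arm can. A call is refused whole if a number of a shift passes 0.0625 or a number of a turn 10.7, either way. A call with a gripper value outside its range is refused whole. The fingers move at their own pace and stop on an object; "force" is the grip in N (left out, the last holds). Time passes only in rows, so rows that do not move let the fingers close. It gives the time, the measured TCP pose, the force, the opening and the grip force at its end, in the units of the state.
- telemetry.get_state(): the state, without advancing time (a new reading comes with each control period).
- vision.capture(name): name is "scene" or "top" or "wrist"; returns a dict with "img" (400x640x3 uint8, red, green, blue), "depth" (400x640 float32, m along the optical axis (not along the pixel's ray), 0 where there is no reading), "intrinsics" (3x3 intrinsics, pixels), "R" (3x3) and "t" (3): a world point X has camera coordinates R X + t. Camera axes: x right, y down, z forward; pixel columns grow to the right and rows downward; lengths in m; the calibration is good to about 2 mm. A picture is of the moment at which its call begins.
- workorder.close_job(): hands the job in; it is judged then, once.
The state is a dict: "time_s": time; "joints": joint angles; "qd": joint speeds; "joint_torque": joint torques, N m; "tcp_pos": TCP position; "eef_rot": TCP orientation; "contact_force": force on the tool from outside, world axes, zero at the start; "moment": the same for the moment, N m; "gripper_width": finger opening in m; "gripper_force": force on a finger pad.
Only numpy, scipy, OpenCV 4.12 (cv2) and the standard library are available. Lean on these libraries where they do the work, as an engineer would, in place of code of your own. Each camera call takes 0.05 s, during which the arm holds its last target. There are 200 camera calls.

## Working session

There is one attempt and no reset: what is moved stays moved. The work goes in short steps, Python scripts to look and compute and a tool call to move; the robot and the scene stay as the last step left them, time stands still between calls to the robot, and variables do not carry over. Pictures are saved under pics/ and viewed, at most 10 in all, crops included, and the job is handed in when it is done.

Besides the shell and the picture viewer there is one more tool, called after "Request:" as name([rows], argument=value, ...), one row to a line, values as JSON. move_arm: Moves the arm, as the interface text tells. Its arguments: {"type":"object","properties":{"plan":{"type":"array"},"force":{"type":"number"}},"required":["plan"]}

```bash
ls; mkdir -p pics; python3 - <<'E'
from plant import telemetry, vision, workorder, r
import cv2, numpy as np
s=telemetry.get_state(); print(s)
for n in ("scene","top"):
    c=vision.capture(n); cv2.imwrite(f"pics/{n}0.png",c["img"][:,:,::-1]); np.savez(f"{n}0.npz",**c)
    print(n,c["intrinsics"],c["R"],c["t"], -c["R"].T@c["t"])
E
```

```text
pics
{'time_s': 0.0, 'joints': array([-5.26475905e+01,  2.05894355e+01,  6.33617058e-01, -1.95399217e-02,
       -7.01365225e+01, -1.65074554e+01]), 'qd': array([ 0.08115619, -0.00653811, -0.05832627,  0.00347226,  0.02485701,
       -0.03856791]), 'joint_torque': array([-3.16033482e-03, -5.82722425e+01,  2.93044192e+01,  6.99734151e+00,
        6.67826651e-03, -1.71478664e-04]), 'tcp_pos': array([ 0.23999172, -0.63036546,  0.2256459 ]), 'eef_rot': array([ 1.79906245e+02, -8.62842296e-03, -1.59161693e+02]), 'contact_force': array([-0.14467084, -0.222295  , -0.63442512]), 'moment': array([-0.01211245,  0.00859634, -0.0023125 ]), 'gripper_force': 0.0, 'gripper_width': 0.0872931906697876}
scene [[372.74862725   0.         317.60974593]
 [  0.         372.74862725 200.85563757]
 [  0.           0.           1.        ]] [[-0.91598151 -0.4010648  -0.01117583]
 [-0.2286246   0.54463467 -0.80691007]
 [ 0.32970997 -0.73655964 -0.59056857]] [0.62381411 0.1550497  0.73797108] [0.36353394 0.70930415 0.56790533]
top [[509.05279258   0.         309.9325885 ]
 [  0.         509.05279258 199.4081861 ]
 [  0.           0.           1.        ]] [[-0.01110678 -0.99992876  0.00437148]
 [-0.99657935  0.01071134 -0.08194434]
 [ 0.08189167 -0.00526666 -0.99662732]] [0.09626644 0.64383224 1.11310578] [0.55154503 0.09522563 1.16168921]
```

View pics/top0.png

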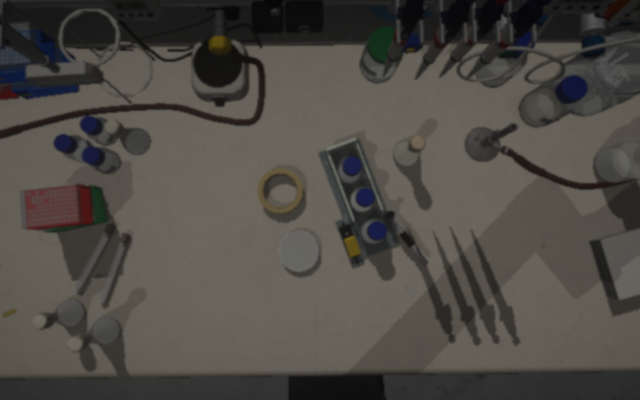

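View pics/scene0.png

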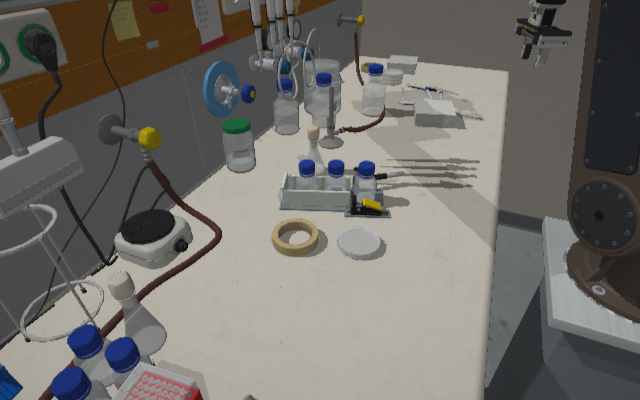

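The top view shows the caps at (351,166), (364,197) and (375,231), and the catch's yellow at (350,242). The hinge post is near (390,217), the bar points to (425,255), and the lane's back is at the upper left near (340,145).

```bash
cat > h.py <<'E'
import cv2, numpy as np
def load(n): return dict(np.load(n))
def ray(c,uv,z):
    d=c["R"].T@np.linalg.solve(c["intrinsics"],[uv[0],uv[1],1.]); o=-c["R"].T@c["t"]
    return o+d*(z-o[2])/d[2]
def proj(c,X):
    p=c["intrinsics"]@(c["R"]@np.asarray(X)+c["t"]); return p[:2]/p[2]
def blobs(c,lo,hi,box,amin=15):
    x0,y0,x1,y1=box
    m=cv2.inRange(cv2.cvtColor(c["img"],cv2.COLOR_RGB2HSV),lo,hi); k=np.zeros_like(m); k[y0:y1,x0:x1]=m[y0:y1,x0:x1]
    n,l,s,ce=cv2.connectedComponentsWithStats(k)
    return [(ce[i],s[i]) for i in range(1,n) if s[i,4]>=amin]
E
python3 - <<'E'
from h import *
for n,box in (("top0.npz",(310,130,460,290)),("scene0.npz",(270,140,420,230))):
    c=load(n)
    for ce,s in blobs(c,(105,120,40),(130,255,255),box):
        x,y,w,h,a=s; print(n,"blue",ce,s,ray(c,ce,.109 if 'top' in n else .102),"depth",c["depth"][int(ce[1]),int(ce[0])])
    for ce,s in blobs(c,(18,120,60),(35,255,255),box): print(n,"yel",ce,s,ray(c,ce,.035))
c=load("top0.npz")
cv2.imwrite("pics/topc.png",cv2.convertScaleAbs(cv2.resize(c["img"][130:280,310:450,::-1],None,fx=4,fy=4,interpolation=cv2.INTER_CUBIC),alpha=1.5))
E
```

```text
top0.npz blue [351.83829787 165.14042553] [344 157  17  17 235] [0.70886521 0.00140248 0.109     ] depth 1.0626644
top0.npz blue [365.03389831 196.77542373] [357 189  17  17 236] [ 0.64229919 -0.02482736  0.109     ] depth 1.0578439
top0.npz blue [376.78  230.404] [368 222  18  18 250] [ 0.57231635 -0.04770931  0.109     ] depth 1.0542856
top0.npz yel [351.80416667 245.90416667] [344 235  17  23 240] [ 0.54026672 -0.00190945  0.035     ]
scene0.npz blue [306.53431373 166.90686275] [299 160  16  16 204] [0.70411772 0.01123239 0.102     ] depth 0.8923839
scene0.npz blue [335.83743842 167.19211823] [328 160  16  17 203] [ 0.63824062 -0.01472277  0.102     ] depth 0.886244
scene0.npz blue [366.11374408 168.37914692] [358 161  17  15 211] [ 0.56931872 -0.03743935  0.102     ] depth 0.8817223
scene0.npz yel [371.71126761 203.83802817] [363 198  18  13 142] [0.53706024 0.00569144 0.035     ]
```

View pics/topc.png

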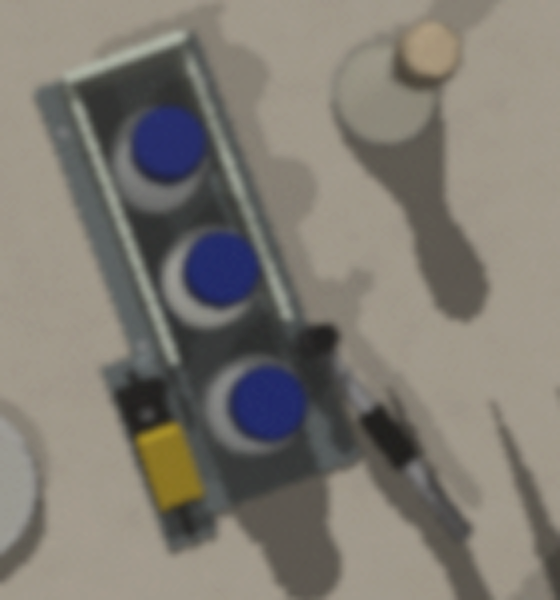

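```bash
python3 - <<'E'
from h import *
c=load("top0.npz")
g=lambda u,v,z: ray(c,(310+u/4-.4,130+v/4-.4),z)
P=dict(lw0=g(175,362,.05),lw1=g(85,110,.05),rw0=g(290,318,.05),rw1=g(195,60,.05),bwl=g(70,78,.06),bwr=g(188,38,.06),
 post=g(320,337,.07),sleeve=g(390,432,.034),end=g(463,530,.034))
for k,v in P.items(): print(k,v.round(4))
for a,b in (("lw0","lw1"),("rw0","rw1")): d=P[b]-P[a]; print(np.degrees(np.arctan2(d[1],d[0])))
d=P["bwl"]-P["bwr"]; print("bw",np.degrees(np.arctan2(-d[0],d[1])),np.linalg.norm(d))
caps=np.array([[.70886521,.00140248],[.6423,-.02483],[.57232,-.04771]])
capS=np.array([[.7041,.0112],[.6382,-.0147],[.5693,-.0374]])
for th in (19,20,21):
    t=np.radians(th);R=np.array([[np.cos(t),-np.sin(t)],[np.sin(t),np.cos(t)]])
    # origin from wall fronts mid (x=-76,y=0), post (-91,-45)
    m=(P["lw0"]+P["rw0"])[:2]/2; o1=m-R@[-.076,0]; o2=P["post"][:2]-R@[-.091,-.045]; o3=(P["bwl"]+P["bwr"])[:2]/2-R@[.0905,0]
    o=(o1+o2+o3)/3
    print(th,o1.round(4),o2.round(4),o3.round(4),(caps-o)@R*1e3)
    for k in P: print("   ",k,((P[k][:2]-o)@R*1e3).round(1),end="")
    print("yel",(np.array([.5403,-.0019])-o)@R)
# two-view cap centre heights
s=load("scene0.npz")
E
```

```text
lw0 [ 0.5965 -0.005   0.05  ]
lw1 [0.7361 0.0422 0.05  ]
rw0 [ 0.6199 -0.0684  0.05  ]
rw1 [ 0.7634 -0.0191  0.05  ]
bwl [0.7522 0.0506 0.06  ]
bwr [ 0.7737 -0.0144  0.06  ]
post [ 0.6083 -0.0813  0.07  ]
sleeve [ 0.5572 -0.1246  0.034 ]
end [ 0.5029 -0.1634  0.034 ]
18.6688829306853
18.96927777123251
bw 18.312609959101504 0.06849996664875545
19 [ 0.6801 -0.012 ] [ 0.6797 -0.0092] [ 0.6774 -0.0114] [[  32.18386757    1.86050316]
 [ -39.29523507   -1.27128139]
 [-112.91162437   -0.12148695]]
    lw0 [-76.1  32.4]    lw1 [71.2 31.5]    rw0 [-74.7 -35.2]    rw1 [ 77.  -35.2]    bwl [89.2 34.3]    bwr [ 88.3 -34.2]    post [-89.9 -43.6]    sleeve [-152.3  -67.9]    end [-216.2  -86.9]yel [-0.12827285  0.05361741]
20 [ 0.6796 -0.0107] [ 0.6784 -0.0079] [ 0.6779 -0.0129] [[  32.46933839    0.85121292]
 [ -39.05353481   -1.03261229]
 [-112.6386453     1.40179018]]
    lw0 [-75.3  33.3]    lw1 [72.  29.8]    rw0 [-75.  -34.3]    rw1 [ 76.7 -37. ]    bwl [90.  32.3]    bwr [ 88.  -36.2]    post [-90.3 -42.5]    sleeve [-153.2  -65.7]    end [-217.4  -83.6]yel [-0.12705966  0.05540059]
21 [ 0.6792 -0.0095] [ 0.6771 -0.0067] [ 0.6785 -0.0144] [[  32.73715119   -0.16290575]
 [ -38.80770602   -0.79819779]
 [-112.33912295    2.92007116]]
    lw0 [-74.4  34.1]    lw1 [72.7 28.1]    rw0 [-75.3 -33.4]    rw1 [ 76.3 -38.8]    bwl [90.8 30.2]    bwr [ 87.6 -38.2]    post [-90.8 -41.4]    sleeve [-154.   -63.5]    end [-218.6  -80.2]yel [-0.12581553  0.05716233]
```

Carrier: yaw about 18.8°, origin about (0.679, -0.0115). The wall ends, back wall and post fit the given sizes to within about 2 mm. In carrier x the bottles are at 32, -39 and -113 mm, so the front one has 62 mm to go. The gate is at about 1.9 rad. Next I'll approach with the tool tilted 30° and a 14 mm finger gap.

Request:
move_arm([
  [-0.68, 0.026, 0.056, 0, 0, 0, -2],
  [-0.68, 0.026, 0.056, 0, 0, 0, 0],
  [-0.68, 0.026, 0.056, 0, 0, 0, 0],
  [-0.68, 0.026, 0.056, 0, 0, 0, 0],
  [-0.68, 0.026, 0.056, 0, 0, 0, 0],
  [-0.68, 0.026, 0.056, 0, 0, 0, 0],
  [-0.68, 0.026, 0.056, 0, 0, 0, 0],
  [-0.68, 0.026, 0.056, 0, 3.22, -9.47, 0],
  [-0.68, 0.026, 0.056, 0, 3.22, -9.47, 0],
  [-0.68, 0.026, 0.056, 0, 3.22, -9.47, 0],
  [-0.68, 0, 0, 0, 0, 0, 0],
  [-0.68, 0, 0, 0, 0, 0, 0],
])

```text
time_s: 1.6
tcp_pos: [0.5001, -0.0708, 0.227]
eef_rot: [-179.9, 29.9, -161.0]
contact_force: [0.5, 0.4, -0.2]
gripper_width: 0.0142
gripper_force: 0.0
```

```bash
cat >> h.py <<'E'
t=np.radians(18.8);RC=np.array([[np.cos(t),-np.sin(t)],[np.sin(t),np.cos(t)]]);OC=np.array([.679,-.0115])
def toC(p): return (np.asarray(p)[:2]-OC)@RC*1e3
def toW(p): return OC+RC@(np.asarray(p,float)/1e3)
def st():
    from plant import telemetry
    s=telemetry.get_state(); f=s["contact_force"]
    print("t%.2f"%s["time_s"],"tcp",s["tcp_pos"].round(4),"C",toC(s["tcp_pos"]).round(1),"rpy",s["eef_rot"].round(1),"f",f.round(2),"fC",(f[:2]@RC).round(2),"w",round(s["gripper_width"],4))
    return s
E
python3 - <<'E'
from h import *; from scipy.spatial.transform import Rotation as Ro
s=st(); R=Ro.from_euler("xyz",s["eef_rot"],degrees=True).as_matrix()
C3=np.eye(3);C3[:2,:2]=RC
print((C3.T@R).round(3)); print(s["joints"].round(1))
print((toW((-185,0))-s["tcp_pos"][:2]).round(4))
from plant import r; print([a for a in dir(r) if a[0]!='_'])
E
```

```text
t1.60 tcp [ 0.5001 -0.0708  0.227 ] C [-188.4    1.6] rpy [-179.9   29.9 -161. ] f [ 0.54  0.4  -0.17] fC [0.64 0.2 ] w 0.0142
[[-0.866 -0.002  0.499]
 [-0.002  1.     0.   ]
 [-0.499 -0.001 -0.866]]
[ 11.  -10.5 -38.   -7.2 -32.9 -77. ]
[ 0.0038 -0.0004]
['Unreachable', 'hold_point_z']
```

Request:
move_arm([
  [-0.68, 0.001, -0.001, -0.05, 0, 0, 0],
  [-0.68, 0, 0, -0.05, 0, 0, 0],
  [-0.68, 0, 0, -0.05, 0, 0, 0],
  [-0.68, 0, 0, -0.03, 0, 0, 0],
  [-0.68, 0, 0, -0.019, 0, 0, 0],
  [-0.68, 0, 0, 0, 0, 0, 0],
  [-0.68, 0.0095, 0.0032, 0, 0, 0, 0],
  [-0.68, 0.0095, 0.0032, 0, 0, 0, 0],
  [-0.68, 0.0038, 0.0013, 0, 0, 0, 0],
  [-0.68, 0.0038, 0.0013, 0, 0, 0, 0],
  [-0.68, 0, 0, 0, 0, 0, 0],
])

```text
time_s: 2.98
tcp_pos: [0.5279, -0.0624, 0.0278]
eef_rot: [-180.0, 30.0, -161.1]
contact_force: [-0.9, -0.0, -0.8]
gripper_width: 0.0137
gripper_force: 0.0
```

```bash
python3 - <<'E'
from h import *; st()
from plant import vision
c=vision.capture("scene"); cv2.imwrite("pics/s1.png",cv2.convertScaleAbs(cv2.resize(c["img"][120:260,250:440,::-1],None,fx=4,fy=4,interpolation=cv2.INTER_CUBIC),alpha=1.2))
E
```

```text
t2.98 tcp [ 0.5279 -0.0624  0.0278] C [-159.4    0.5] rpy [-180.    30.  -161.1] f [-0.91 -0.03 -0.76] fC [-0.87  0.27] w 0.0137
```

View pics/s1.png

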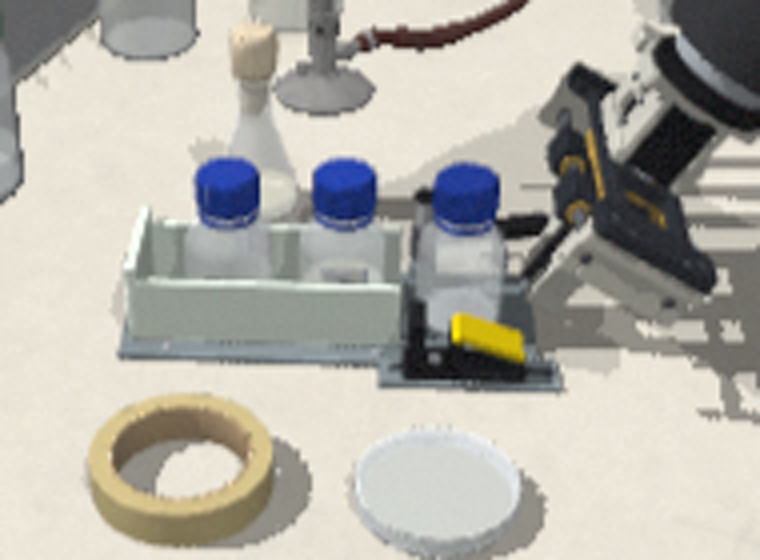

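The crop shows the tilted fingers at about (530,270), just in front of the foremost bottle, clear of the bar and pointing down the lane. All three bottles stand upright. Next I'll push gently.

Request:
move_arm([
  [-0.68, 0.0038, 0.0013, 0, 0, 0, 0],
  [-0.68, 0.0038, 0.0013, 0, 0, 0, 0],
  [-0.68, 0.0028, 0.001, 0, 0, 0, 0],
  [-0.68, 0.0028, 0.001, 0, 0, 0, 0],
  [-0.68, 0.0038, 0.0013, 0, 0, 0, 0],
  [-0.68, 0.0038, 0.0013, 0, 0, 0, 0],
  [-0.68, 0.0038, 0.0013, 0, 0, 0, 0],
])

```text
time_s: 3.9
tcp_pos: [0.5526, -0.0542, 0.0275]
eef_rot: [-180.0, 30.0, -161.1]
contact_force: [-0.6, -0.2, 0.1]
gripper_width: 0.0137
gripper_force: 0.3
```

Request:
move_arm([
  [-0.68, 0.0038, 0.0013, 0, 0, 0, 0],
  [-0.68, 0.0038, 0.0013, 0, 0, 0, 0],
  [-0.68, 0.0038, 0.0013, 0, 0, 0, 0],
  [-0.68, 0.0038, 0.0013, 0, 0, 0, 0],
  [-0.68, 0.0038, 0.0013, 0, 0, 0, 0],
])

```text
time_s: 4.53
tcp_pos: [0.5716, -0.0477, 0.0275]
eef_rot: [-180.0, 30.0, -161.1]
contact_force: [-1.3, -1.0, -0.3]
gripper_width: 0.0139
gripper_force: 0.6
```

```bash
python3 - <<'E'
from h import *; st()
from plant import vision
c=vision.capture("top")
for ce,s in blobs(c,(105,120,40),(130,255,255),(310,130,460,290)): print(ce,s[4],toC(ray(c,ce,.109)))
E
```

```text
t4.53 tcp [ 0.5716 -0.0477  0.0275] C [-113.4    0.3] rpy [-180.    30.  -161.1] f [-1.27 -0.95 -0.29] fC [-1.51 -0.49] w 0.0139
[351.82403433 165.15879828] 233 [32.40339286  2.63080028]
[362.77092511 190.17180617] 227 [-24.51816634  -1.05071667]
[372.22268908 215.26890756] 238 [-80.12502223  -1.7221134 ]
```

Request:
move_arm([
  [-0.68, 0.0038, 0.0013, 0, 0, 0, 0],
  [-0.68, 0.0038, 0.0013, 0, 0, 0, 0],
  [-0.68, 0.0038, 0.0013, 0, 0, 0, 0],
  [-0.68, 0.0038, 0.0013, 0, 0, 0, 0],
  [-0.68, 0.0028, 0.001, 0, 0, 0, 0],
  [-0.68, 0.0019, 0.0006, 0, 0, 0, 0],
])

```text
time_s: 5.32
tcp_pos: [0.5914, -0.0409, 0.0275]
eef_rot: [-180.0, 30.0, -161.1]
contact_force: [-1.8, -1.1, 0.9]
gripper_width: 0.014
gripper_force: 0.9
```

Request:
move_arm([
  [-0.68, 0.0009, 0.0003, 0, 0, 0, 0],
  [-0.68, 0.0009, 0.0003, 0, 0, 0, 0],
  [-0.68, 0.0009, 0.0003, 0, 0, 0, 0],
])

```text
time_s: 5.7
tcp_pos: [0.594, -0.0401, 0.0276]
eef_rot: [-180.0, 30.0, -161.2]
contact_force: [-1.6, -0.5, 0.7]
gripper_width: 0.0138
gripper_force: 0.9
```

```bash
python3 - <<'E'
from h import *; st()
from plant import vision
c=vision.capture("top")
for ce,s in blobs(c,(105,120,40),(130,255,255),(310,130,460,290)): print(ce,s[4],toC(ray(c,ce,.109)))
E
```

```text
t5.70 tcp [ 0.594  -0.0401  0.0276] C [-89.7   0.3] rpy [-180.    30.  -161.2] f [-1.63 -0.49  0.67] fC [-1.7   0.06] w 0.0138
[348.04291845 155.66094421] 233 [53.87518975  3.29555015]
[358.9650655  179.37117904] 229 [-0.63228074 -1.27447515]
[368.1441048  204.54585153] 229 [-56.39258437  -1.35722531]
```

Request:
move_arm([
  [-0.68, 0.0009, 0.0003, 0, 0, 0, 0],
  [-0.68, 0.0009, 0.0003, 0, 0, 0, 0],
  [-0.68, 0.0009, 0.0003, 0, 0, 0, 0],
])

```text
time_s: 6.12
tcp_pos: [0.5967, -0.0392, 0.0275]
eef_rot: [-180.0, 30.0, -161.1]
contact_force: [-1.5, -1.0, -0.7]
gripper_width: 0.0141
gripper_force: 0.9
```

Request:
move_arm([
  [-0.68, 0.0009, 0.0003, 0, 0, 0, 0],
])

```text
time_s: 6.25
tcp_pos: [0.5976, -0.0389, 0.0276]
eef_rot: [-180.0, 30.0, -161.1]
contact_force: [-2.6, -0.3, 0.5]
gripper_width: 0.0142
gripper_force: 0.9
```

Request:
move_arm([
  [-0.68, 0.0007, 0.0002, 0, 0, 0, 0],
])

```text
time_s: 6.38
tcp_pos: [0.5983, -0.0387, 0.0275]
eef_rot: [-180.0, 30.0, -161.1]
contact_force: [-1.7, -1.5, -0.9]
gripper_width: 0.0139
gripper_force: 0.9
```

Request:
move_arm([
  [-0.68, 0.0005, 0.0002, 0, 0, 0, 0],
])

```text
time_s: 6.5
tcp_pos: [0.5988, -0.0385, 0.0275]
eef_rot: [-180.0, 30.0, -161.1]
contact_force: [-1.6, -0.7, -0.7]
gripper_width: 0.014
gripper_force: 0.9
```

Request:
move_arm([
  [-0.68, 0.0005, 0.0002, 0, 0, 0, 0],
])

```text
time_s: 6.62
tcp_pos: [0.5991, -0.0383, 0.0275]
eef_rot: [-180.0, 30.0, -161.2]
contact_force: [-2.7, -0.9, 0.2]
gripper_width: 0.0145
gripper_force: 1.6
```

Request:
move_arm([
  [-0.68, 0.0005, 0.0002, 0, 0, 0, 0],
])

```text
time_s: 6.75
tcp_pos: [0.5992, -0.0382, 0.0273]
eef_rot: [-180.0, 30.0, -161.2]
contact_force: [-4.6, -2.1, 1.1]
gripper_width: 0.0142
gripper_force: 2.5
```

```bash
python3 - <<'E'
from h import *; st()
from plant import vision
c=vision.capture("top")
for ce,s in blobs(c,(105,120,40),(130,255,255),(310,130,460,290)): print(ce,s[4],toC(ray(c,ce,.109)))
E
```

```text
t6.75 tcp [ 0.5992 -0.0382  0.0273] C [-84.1   0.4] rpy [-180.    30.  -161.2] f [-4.62 -2.14  1.09] fC [-5.06 -0.54] w 0.0142
[347.06521739 153.37826087] 230 [59.09323579  3.59168326]
[358.14285714 177.12121212] 231 [ 4.37425955 -1.26343245]
[367.35652174 202.0173913 ] 230 [-50.90500644  -1.61196683]
```

The force is rising and the caps read 59.1, 4.4 and -50.9 mm, against home at 59, 4 and -51. One more small nudge, then a hold.

Request:
move_arm([
  [-0.68, 0.0005, 0.0002, 0, 0, 0, 0],
  [-0.68, 0.0005, 0.0002, 0, 0, 0, 0],
  [-0.68, 0, 0, 0, 0, 0, 0],
])

```text
time_s: 7.18
tcp_pos: [0.5995, -0.0381, 0.0271]
eef_rot: [180.0, 29.9, -161.2]
contact_force: [-7.2, -3.2, 4.7]
gripper_width: 0.0137
gripper_force: 3.9
```

Solid at about 8 N. Next I'll back off, rise, reduce the tilt to 10°, shut the fingers, and go round to the bar's outer side.

Request:
move_arm([
  [-0.68, -0.0095, -0.0032, 0, 0, 0, 0],
  [-0.68, -0.036, -0.0122, 0, 0, 0, 0],
  [-0.68, -0.036, -0.0122, 0, 0, 0, 0],
  [-1, 0, 0, 0.05, 0, 0, 0],
  [-1, 0, 0, 0.05, 0, 0, 0],
  [-1, 0.0196, -0.0391, 0, -3.22, 9.47, 0],
  [-1, 0.0196, -0.0391, 0, -3.22, 9.47, 0],
  [-1, 0.0196, -0.0391, 0, 0, 0, 0],
  [-1, 0, 0, 0, 0, 0, 0],
  [-1, 0, 0, 0, 0, 0, 0],
])

```text
time_s: 8.43
tcp_pos: [0.5776, -0.1828, 0.1212]
eef_rot: [179.9, 10.0, -161.2]
contact_force: [-0.3, -0.4, 0.2]
gripper_width: 0.0002
gripper_force: 0.0
```

```bash
python3 - <<'E'
from h import *; from scipy.spatial.transform import Rotation as Ro
s=st(); print(s["joints"].round(1)); R=Ro.from_euler("xyz",s["eef_rot"],degrees=True).as_matrix()
C3=np.eye(3);C3[:2,:2]=RC
print((C3.T@R).round(3))
from plant import vision
c=vision.capture("top")
for ce,q in blobs(c,(105,120,40),(130,255,255),(310,130,460,290)): print(ce,q[4],toC(ray(c,ce,.109)))
for n in ("scene",):
    c=vision.capture(n); cv2.imwrite("pics/s2.png",cv2.convertScaleAbs(cv2.resize(c["img"][120:260,250:440,::-1],None,fx=4,fy=4,interpolation=cv2.INTER_CUBIC),alpha=1.2))
E
```

```text
t8.43 tcp [ 0.5776 -0.1828  0.1212] C [-151.2 -129.5] rpy [ 179.9   10.  -161.2] f [-0.3  -0.36  0.25] fC [-0.4  -0.24] w 0.0002
[ -1.5  15.  -21.1  -5.  -44.7 -66.4]
[[-0.985 -0.     0.174]
 [-0.     1.     0.001]
 [-0.174  0.001 -0.985]]
[347.04310345 153.375     ] 232 [59.11508248  3.63298503]
[358.19396552 177.15086207] 232 [ 4.2803732  -1.34274693]
[367.34297521 202.25206612] 242 [-51.3547125   -1.41866645]
```

View pics/s2.png

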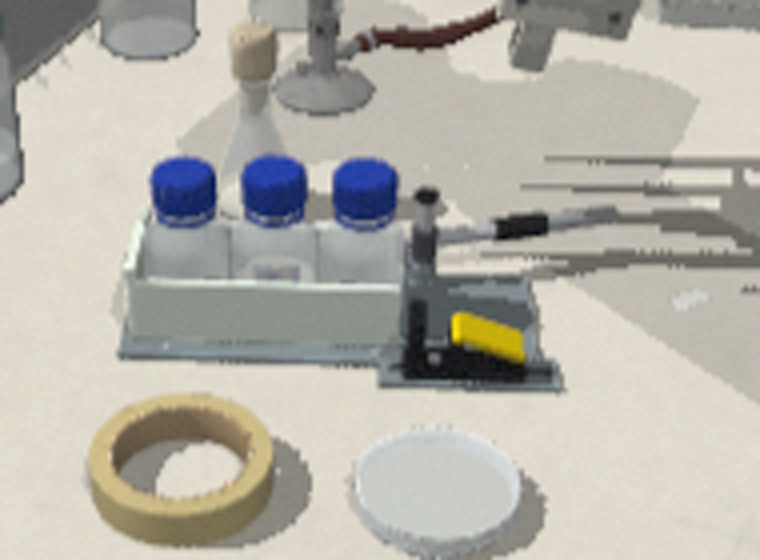

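The row stands packed and upright, with the caps at about (185,185), (272,185) and (365,185). The bar points out of the mouth, its sleeve at (522,224), and nothing else has moved. Next I'll work out the arc for the bar.

```bash
python3 - <<'E'
from h import *
piv=np.array([-91,-45.])
def tcp(a):
    u=np.array([-np.sin(a),np.cos(a)]); n=np.array([np.cos(a),np.sin(a)])
    if a>np.pi/2: return piv+76*u-8*n-np.array([-11.6,21])
    return piv+np.interp(a,[0,1.57],[66,57])*u-8*n-np.array([7.7,21])
p0=toW([-151.2,-129.5]); 
A=[2.1,1.95,1.9,1.8,1.7,1.6,1.5,1.4,1.3,1.2,1.1,1.0,.9,.8,.7,.65,.6,.55,.5,.45,.4,.35,.3,.25,.2,.15,.1,.05,0]
for a in A:
    c=tcp(a); w=toW(c); d=(w-p0)*1e3; print(a,c.round(1),w.round(4),d.round(1),np.linalg.norm(d).round(1)); p0=w
E
```

```text
2.1 [-141.  -111.3] [ 0.5814 -0.1623] [ 3.8 20.6] 20.9
1.95 [-147.  -101.6] [ 0.5725 -0.155 ] [-8.9  7.2] 11.5
1.9 [-148.7  -98.1] [ 0.5698 -0.1523] [-2.7  2.7] 3.8
1.8 [-151.6  -91.1] [ 0.5648 -0.1466] [-5.   5.8] 7.6
1.7 [-153.7  -83.7] [ 0.5604 -0.1403] [-4.4  6.3] 7.6
1.6 [-155.1  -76.2] [ 0.5567 -0.1336] [-3.7  6.7] 7.6
1.5 [-156.5  -69.9] [ 0.5534 -0.1281] [-3.3  5.5] 6.4
1.4 [-157.2  -64. ] [ 0.5508 -0.1228] [-2.5  5.4] 5.9
1.3 [-157.3  -58. ] [ 0.5488 -0.1171] [-2.   5.6] 6.0
1.2 [-156.7  -52. ] [ 0.5474 -0.1113] [-1.4  5.9] 6.0
1.1 [-155.5  -46.1] [ 0.5466 -0.1052] [-0.8  6. ] 6.1
1.0 [-153.7  -40.2] [ 0.5464 -0.0991] [-0.2  6.1] 6.2
0.9 [-151.3  -34.4] [ 0.5468 -0.0929] [0.4 6.2] 6.2
0.8 [-148.3  -29. ] [ 0.5479 -0.0867] [1.1 6.2] 6.3
0.7 [-144.8  -23.7] [ 0.5496 -0.0806] [1.7 6.1] 6.3
0.65 [-142.8  -21.3] [ 0.5507 -0.0776] [1.1 3. ] 3.2
0.6 [-140.6  -18.9] [ 0.552  -0.0747] [1.2 2.9] 3.2
0.55 [-138.4  -16.6] [ 0.5534 -0.0718] [1.4 2.9] 3.2
0.5 [-136.   -14.4] [ 0.5549 -0.069 ] [1.6 2.8] 3.2
0.45 [-133.5  -12.4] [ 0.5566 -0.0662] [1.7 2.8] 3.2
0.4 [-130.9  -10.4] [ 0.5585 -0.0636] [1.8 2.7] 3.3
0.35 [-128.2   -8.6] [ 0.5605 -0.061 ] [2.  2.6] 3.3
0.3 [-125.3   -7. ] [ 0.5626 -0.0585] [2.1 2.5] 3.3
0.25 [-122.4   -5.4] [ 0.5649 -0.0561] [2.3 2.4] 3.3
0.2 [-119.4   -4. ] [ 0.5672 -0.0538] [2.4 2.3] 3.3
0.15 [-116.3   -2.8] [ 0.5698 -0.0516] [2.5 2.2] 3.3
0.1 [-113.2   -1.7] [ 0.5724 -0.0496] [2.6 2. ] 3.3
0.05 [-110.    -0.8] [ 0.5751 -0.0477] [2.7 1.9] 3.3
0 [-106.7    0. ] [ 0.578  -0.0459] [2.9 1.8] 3.4
```

Request:
move_arm([
  [-1, 0, 0, -0.05, 0, 0, 0],
  [-1, 0, 0, -0.04, 0, 0, 0],
  [-1, 0, 0, -0.008, 0, 0, 0],
  [-1, 0.002, 0.0105, 0, 0, 0, 0],
  [-1, 0.002, 0.01, 0, 0, 0, 0],
  [-1, -0.0045, 0.0036, 0, 0, 0, 0],
  [-1, -0.0045, 0.0036, 0, 0, 0, 0],
  [-1, -0.0027, 0.0027, 0, 0, 0, 0],
  [-1, -0.0025, 0.0029, 0, 0, 0, 0],
  [-1, -0.0025, 0.0029, 0, 0, 0, 0],
  [-1, -0.0022, 0.0032, 0, 0, 0, 0],
  [-1, -0.0022, 0.0032, 0, 0, 0, 0],
])

```text
time_s: 10.02
tcp_pos: [0.5606, -0.1401, 0.0234]
eef_rot: [180.0, 10.0, -161.1]
contact_force: [0.3, -1.1, -0.0]
gripper_width: 0.0007
gripper_force: 0.3
```

```bash
python3 - <<'E'
from h import *; s=st(); print(s["joints"].round(1))
E
```

```text
t10.03 tcp [ 0.5606 -0.1401  0.0234] C [-153.6  -83.6] rpy [ 180.    10.  -161.1] f [ 0.28 -1.13 -0.04] fC [-0.09 -1.16] w 0.0007
[  3.4  20.  -30.3  -5.3 -30.2 -70.2]
```

Contact is made at about 1 N, as expected. I'll continue the arc to 0.8 rad.

Request:
move_arm([
  [-1, -0.0037, 0.0067, 0, 0, 0, 0],
  [-1, -0.0033, 0.0055, 0, 0, 0, 0],
  [-1, -0.0025, 0.0054, 0, 0, 0, 0],
  [-1, -0.002, 0.0056, 0, 0, 0, 0],
  [-1, -0.0014, 0.0059, 0, 0, 0, 0],
  [-1, -0.0008, 0.006, 0, 0, 0, 0],
  [-1, -0.0002, 0.0061, 0, 0, 0, 0],
  [-1, 0.0004, 0.0062, 0, 0, 0, 0],
  [-1, 0.0011, 0.0062, 0, 0, 0, 0],
])

```text
time_s: 11.15
tcp_pos: [0.5483, -0.0862, 0.0234]
eef_rot: [180.0, 10.0, -161.1]
contact_force: [-0.6, 0.4, 0.6]
gripper_width: 0.0005
gripper_force: 0.5
```

```bash
python3 - <<'E'
from h import *; st()
from plant import vision
c=vision.capture("scene"); cv2.imwrite("pics/s3.png",cv2.convertScaleAbs(cv2.resize(c["img"][120:260,250:440,::-1],None,fx=4,fy=4,interpolation=cv2.INTER_CUBIC),alpha=1.2))
E
```

```text
t11.15 tcp [ 0.5483 -0.0862  0.0234] C [-147.8  -28.6] rpy [ 180.    10.  -161.1] f [-0.56  0.35  0.62] fC [-0.41  0.51] w 0.0005
```

View pics/s3.png

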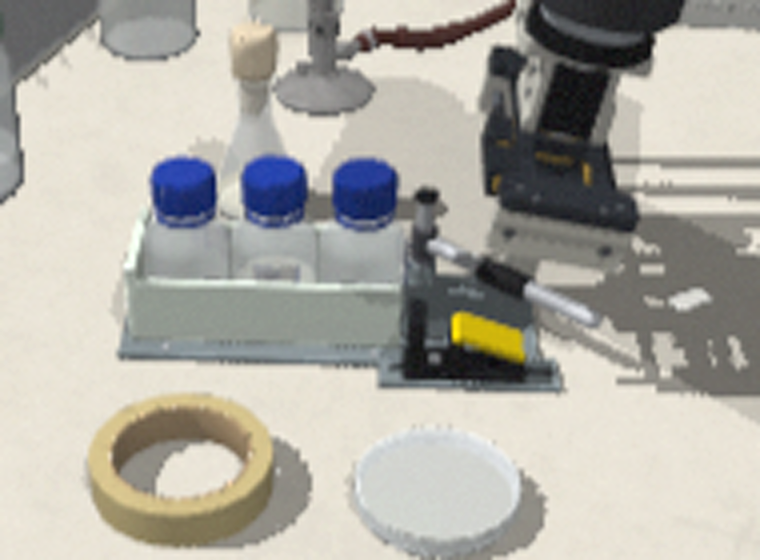

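The bar, with its sleeve at crop (505,275), has followed to about 0.8 rad and the row is undisturbed. Next I'll close slowly onto the slope.

Request:
move_arm([
  [-1, 0.0008, 0.003, 0, 0, 0, 0],
  [-1, 0.0009, 0.003, 0, 0, 0, 0],
  [-1, 0.0011, 0.003, 0, 0, 0, 0],
  [-1, 0.0012, 0.0029, 0, 0, 0, 0],
])

```text
time_s: 11.7
tcp_pos: [0.5526, -0.0746, 0.0235]
eef_rot: [180.0, 10.0, -161.2]
contact_force: [-0.2, -0.4, 0.3]
gripper_width: 0.0004
gripper_force: 0.3
```

Request:
move_arm([
  [-1, 0.0014, 0.0029, 0, 0, 0, 0],
  [-1, 0.0016, 0.0028, 0, 0, 0, 0],
])

```text
time_s: 11.95
tcp_pos: [0.5556, -0.0689, 0.0235]
eef_rot: [180.0, 10.0, -161.1]
contact_force: [-1.0, -0.9, -0.2]
gripper_width: 0.0003
gripper_force: 0.6
```

Request:
move_arm([
  [-1, 0.0017, 0.0028, 0, 0, 0, 0],
  [-1, 0.0018, 0.0027, 0, 0, 0, 0],
])

```text
time_s: 12.2
tcp_pos: [0.5581, -0.0641, 0.0231]
eef_rot: [180.0, 9.9, -161.2]
contact_force: [-0.9, -6.8, -0.2]
gripper_width: 0.0006
gripper_force: 2.8
```

Request:
move_arm([
  [-1, 0.002, 0.0026, 0, 0, 0, 0],
])

```text
time_s: 12.32
tcp_pos: [0.5599, -0.0616, 0.023]
eef_rot: [180.0, 9.9, -161.2]
contact_force: [-1.9, -5.7, 0.2]
gripper_width: 0.0005
gripper_force: 2.8
```

```bash
python3 - <<'E'
from h import *; st()
E
```

```text
t12.32 tcp [ 0.5599 -0.0616  0.023 ] C [-128.9   -9.1] rpy [ 180.     9.9 -161.2] f [-1.91 -5.74  0.21] fC [-3.65 -4.82] w 0.0005
```

On the slope at about 6 N. Continuing.

Request:
move_arm([
  [-1, 0.0021, 0.0025, 0, 0, 0, 0],
])

```text
time_s: 12.45
tcp_pos: [0.5618, -0.0592, 0.0229]
eef_rot: [180.0, 9.8, -161.2]
contact_force: [-0.7, -6.8, -0.6]
gripper_width: 0.0005
gripper_force: 2.7
```

Request:
move_arm([
  [-1, 0.0023, 0.0024, 0, 0, 0, 0],
])

```text
time_s: 12.58
tcp_pos: [0.5638, -0.0568, 0.0228]
eef_rot: [180.0, 9.8, -161.2]
contact_force: [-1.9, -6.9, -1.2]
gripper_width: 0.0004
gripper_force: 2.8
```

Request:
move_arm([
  [-1, 0.0012, 0.0012, 0, 0, 0, 0],
])

```text
time_s: 12.7
tcp_pos: [0.565, -0.0556, 0.0227]
eef_rot: [179.9, 9.8, -161.2]
contact_force: [-1.7, -6.0, -0.6]
gripper_width: 0.0007
gripper_force: 2.7
```

Request:
move_arm([
  [-1, 0.0012, 0.0011, 0, 0, 0, 0],
])

```text
time_s: 12.82
tcp_pos: [0.5661, -0.0545, 0.0227]
eef_rot: [179.9, 9.8, -161.2]
contact_force: [-2.5, -5.9, -0.8]
gripper_width: 0.0005
gripper_force: 2.7
```

```bash
python3 - <<'E'
from h import *; st()
from plant import vision
c=vision.capture("scene"); cv2.imwrite("pics/s4.png",cv2.convertScaleAbs(cv2.resize(c["img"][150:240,310:440,::-1],None,fx=6,fy=6,interpolation=cv2.INTER_CUBIC),alpha=1.2))
E
```

```text
t12.82 tcp [ 0.5661 -0.0545  0.0227] C [-120.8   -4.3] rpy [ 179.9    9.8 -161.2] f [-2.46 -5.85 -0.76] fC [-4.21 -4.75] w 0.0005
```

View pics/s4.png

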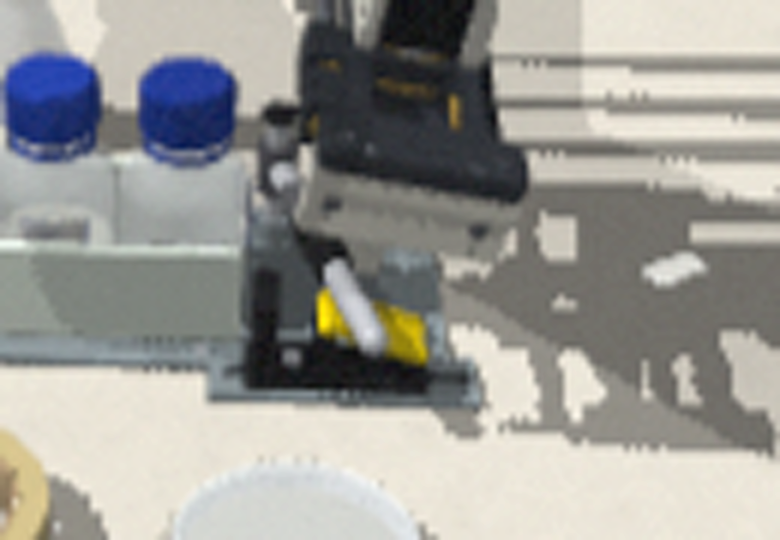

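The bar lies about halfway up the yellow slope, its end at (370,340). The side force suggests the tip is sliding out along the sleeve, so I'll now push straight along the lane.

Request:
move_arm([
  [-1, 0.0019, 0.0006, 0, 0, 0, 0],
])

```text
time_s: 13.0
tcp_pos: [0.5673, -0.0539, 0.0224]
eef_rot: [179.9, 9.7, -161.2]
contact_force: [-4.2, -3.1, -0.5]
gripper_width: 0.0004
gripper_force: 3.0
```

Request:
move_arm([
  [-1, 0.0019, 0.0006, 0, 0, 0, 0],
])

```text
time_s: 13.12
tcp_pos: [0.5686, -0.0532, 0.0221]
eef_rot: [179.9, 9.7, -161.2]
contact_force: [-5.1, -0.2, -1.0]
gripper_width: 0.0003
gripper_force: 2.5
```

Request:
move_arm([
  [-1, 0.0014, 0.0005, 0, 0, 0, 0],
])

```text
time_s: 13.25
tcp_pos: [0.5706, -0.0523, 0.0223]
eef_rot: [179.9, 9.7, -161.2]
contact_force: [-3.8, 0.4, -0.2]
gripper_width: 0.0004
gripper_force: 1.6
```

Request:
move_arm([
  [-1, 0.0014, 0.0005, 0, 0, 0, 0],
])

```text
time_s: 13.38
tcp_pos: [0.574, -0.0514, 0.0232]
eef_rot: [179.9, 10.0, -161.1]
contact_force: [1.5, -0.7, -0.4]
gripper_width: 0.0005
gripper_force: 0.0
```

It has slackened. Next I'll creep until it is solid.

Request:
move_arm([
  [-1, 0.0009, 0.0003, 0, 0, 0, 0],
])

```text
time_s: 13.5
tcp_pos: [0.5759, -0.051, 0.0237]
eef_rot: [180.0, 10.0, -161.1]
contact_force: [-2.2, -0.8, 0.1]
gripper_width: 0.0
gripper_force: 1.0
```

Request:
move_arm([
  [-1, 0.0009, 0.0003, 0, 0, 0, 0],
])

```text
time_s: 13.62
tcp_pos: [0.576, -0.0509, 0.0234]
eef_rot: [180.0, 10.0, -161.1]
contact_force: [-2.5, -0.7, -1.0]
gripper_width: 0.0005
gripper_force: 1.4
```

Request:
move_arm([
  [-1, 0.0009, 0.0003, 0, 0, 0, 0],
])

```text
time_s: 13.75
tcp_pos: [0.5762, -0.0508, 0.0231]
eef_rot: [179.9, 9.9, -161.2]
contact_force: [-4.1, -0.2, -0.3]
gripper_width: 0.0006
gripper_force: 2.2
```

```bash
python3 - <<'E'
from h import *; st()
from plant import vision
c=vision.capture("scene"); cv2.imwrite("pics/s5.png",cv2.convertScaleAbs(cv2.resize(c["img"][150:240,310:440,::-1],None,fx=6,fy=6,interpolation=cv2.INTER_CUBIC),alpha=1.2))
E
```

```text
t13.75 tcp [ 0.5762 -0.0508  0.0231] C [-110.    -4.1] rpy [ 179.9    9.9 -161.2] f [-4.09 -0.2  -0.33] fC [-3.94  1.13] w 0.0006
```

View pics/s5.png

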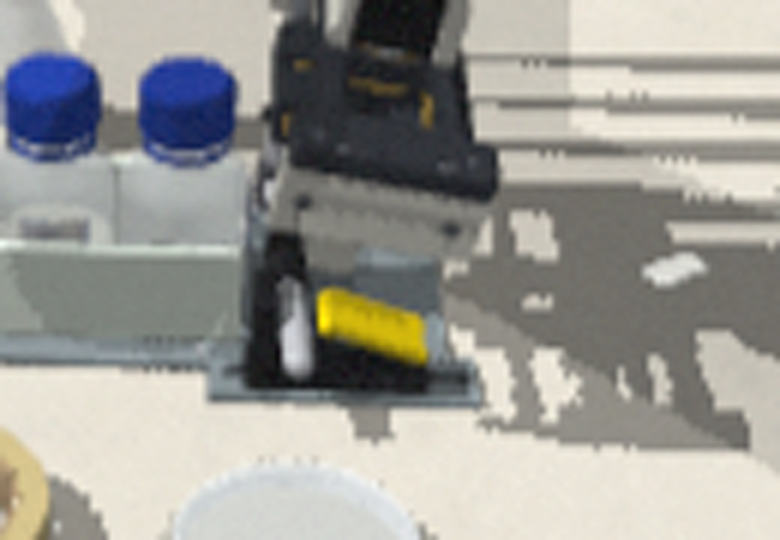

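The bar now lies in the notch at (297,330), between the yellow nose and the black post, and the force is rising. Caught. Next I'll retreat and check.

Request:
move_arm([
  [-1, -0.005, -0.0017, 0, 0, 0, 0],
  [-1, -0.019, -0.0064, 0, 0, 0, 0],
  [-1, -0.038, -0.0129, 0, 0, 0, 0],
  [-1, -0.019, -0.0064, 0.03, 0, 0, 0],
  [-1, 0, 0, 0.06, 0, 0, 0],
  [-1, 0, 0, 0.06, 0, 0, 0],
  [-1, 0, -0.06, 0, 0, 0, 0],
  [-1, 0, -0.06, 0, 0, 0, 0],
  [-1, 0, 0, 0, 0, 0, 0],
  [-1, 0, 0, 0, 0, 0, 0],
])

```text
time_s: 15.05
tcp_pos: [0.4961, -0.1984, 0.1737]
eef_rot: [180.0, 10.0, -161.2]
contact_force: [0.8, 0.2, -0.9]
gripper_width: 0.0001
gripper_force: 0.0
```

```bash
python3 - <<'E'
from h import *; st()
from plant import vision
c=vision.capture("top")
for ce,q in blobs(c,(105,120,40),(130,255,255),(310,130,460,290)): print(ce,q[4],toC(ray(c,ce,.109)))
a=cv2.resize(c["img"][130:280,290:450,::-1],None,fx=2.4,fy=2.4,interpolation=cv2.INTER_CUBIC)
c=vision.capture("scene"); b=cv2.resize(c["img"][150:240,300:396,::-1],(384,360),interpolation=cv2.INTER_CUBIC)
cv2.imwrite("pics/s6.png",cv2.convertScaleAbs(np.hstack([a[:360],b]),alpha=1.3))
E
```

```text
t15.05 tcp [ 0.4961 -0.1984  0.1737] C [-233.4 -118. ] rpy [ 180.    10.  -161.2] f [ 0.79  0.18 -0.94] fC [ 0.8  -0.09] w 0.0001
[347.0862069  153.31465517] 232 [59.20518616  3.5047661 ]
[358.16017316 177.13419913] 231 [ 4.3366469  -1.28820654]
[367.31512605 202.18067227] 238 [-51.19583921  -1.41487376]
```

View pics/s6.png

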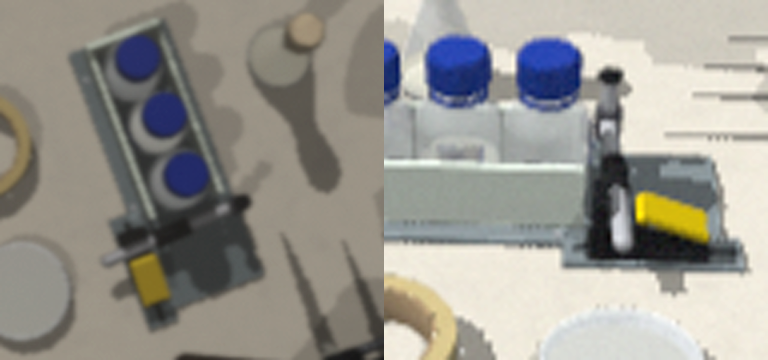

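The bar lies across the mouth behind the yellow nose at (150,275), down in its notch. The bottles are packed home at 59.2, 4.3 and -51.2 mm, the neighbouring objects are untouched, and the arm is clear. Handing in.

```bash
python3 -c "
from plant import workorder; print(workorder.close_job())"
```

```text
the job is handed in; nothing more can be done
None
```

I handed the job in at about 15 s: the three bottles are packed upright and home against the back wall, the bar has dropped into its catch, and the flask, tape roll and petri dish look untouched; the hand-in gave back no verdict.

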